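# Load the vial holder and hold its cover over the threaded posts

### The job

Load the two white-capped vials standing to the left of the vial holder upright and fully home into it: one into the one-dot pocket first, then the other into the two-dot pocket. Then lift the cover plate by its black handle and hold it level and still about 12 mm above the holder's four posts, touching neither posts nor vials, with the threaded hole of every post showing whole through a corner hole of the plate. Finish while still holding it there, not set down or let go, and leave everything else on the bench where it is.

Things in the scene. Friction and masses are not known exactly. Their poses are not given: they have to be found in the camera images.
- holder: Fixed white block 90 (x) x 190 (y) x 30 mm high on a thin 110 x 100 mm foot; origin centre of underside, z up. Two pockets 30 mm across, 20 mm deep, at y = +36 mm (one black dot beside it, on its -x side) and y = -36 mm (two dots). Four posts 16 mm across at the corners, x = +-33, y = +-82 mm, tops 68 mm above the bench, each with a 5 mm threaded hole (black) in its centre.
- pocket_one (a point): Centre of the floor of the one-dot pocket, 10 mm above the bench, 20 mm below the holder's top face. First to be filled.
- pocket_two (a point): Centre of the floor of the two-dot pocket, 10 mm above the bench, 20 mm below the holder's top face. Second to be filled.
- thread_a (a point): Threaded hole in the top of the post at holder x = -33 mm, y = +82 mm, 68 mm above the bench.
- thread_b (a point): Threaded hole in the top of the diagonally opposite post at holder x = +33 mm, y = -82 mm, 68 mm above the bench.
- vial_1: Upright vial with a white screw cap, 25 mm in diameter, 56 mm tall, about 22 g; origin at the centre of its underside. The two vials are alike; either may go into either pocket. Seated, its top is 66 mm above the bench, 36 mm above the holder's top face.
- vial_2: The other vial, alike in all respects; origin at the centre of its underside.
- vial_1_center (a point): Centre of vial_1, half-way up (28 mm above its underside); z along the vial.
- vial_2_center (a point): Centre of vial_2, half-way up (28 mm above its underside); z along the vial.
- cover: Aluminium cover plate lying flat, 90 (x) x 190 (y) x 6 mm, about 0.25 kg; origin centre of underside, z up. A 14 mm hole through each corner at x = +-33, y = +-82 mm. On its centre a black rib handle 14 mm thick (x), 60 mm long (y), from a 4 mm high, 24 x 74 mm foot strip up to 44 mm above the underside. Same after a half turn: either way round is right.
- cover_grip (a point): Point in the cover's rib handle on its centre line, 32 mm above the plate's underside, 26 mm above the plate's upper face; the handle is 14 mm thick along the cover's x there.
- hole_a (a point): Corner hole of the cover at its x = -33 mm, y = +82 mm, at the underside.
- hole_b (a point): Diagonally opposite corner hole at its x = +33 mm, y = -82 mm, at the underside.
- beaker: Bystander: plastic beaker 69 mm across, 83 mm tall; origin at the centre of its underside. Leave alone.
- bench_timer: Bystander: flat timer 72 x 66 x 21 mm; origin at the centre of its underside. Leave alone.
- tape_roll: Bystander: roll of tape 104 mm across, 25 mm high; origin at the centre of its underside. Leave alone.
- marker: Bystander: marker pen 135 mm long (along its y), 17 mm thick; origin below its middle. Leave alone.
- tweezers: Bystander: steel tweezers 129 mm long (along its y), 10 mm high; origin below its middle. Leave alone.
Things that resemble listed ones, but are neither listed nor needed, are in the scene too. Leave any blue look-alike of the vial_1 alone.

How it is judged:
On the way, in this order (a step that is already met when the one before it is completed fails the run):
1. a vial stands fully home in the one-dot pocket while the two-dot pocket is still empty ((((horizontal distance between vial_1_center and pocket_one below 0.007 m and height (world z) of vial_1_center between 0.034 and 0.042 m and angle between vial_1_center's own z axis and vertical below 0.2 rad) and distance between vial_2_center and pocket_two above 0.06 m) or ((horizontal distance between vial_2_center and pocket_one below 0.007 m and height (world z) of vial_2_center between 0.034 and 0.042 m and angle between vial_2_center's own z axis and vertical below 0.2 rad) and distance between vial_1_center and pocket_two above 0.06 m))), for 0.2 s.
2. the other vial stands fully home in the two-dot pocket as well ((((horizontal distance between vial_1_center and pocket_one below 0.007 m and height (world z) of vial_1_center between 0.034 and 0.042 m and angle between vial_1_center's own z axis and vertical below 0.2 rad) and (horizontal distance between vial_2_center and pocket_two below 0.007 m and height (world z) of vial_2_center between 0.034 and 0.042 m and angle between vial_2_center's own z axis and vertical below 0.2 rad)) or ((horizontal distance between vial_2_center and pocket_one below 0.007 m and height (world z) of vial_2_center between 0.034 and 0.042 m and angle between vial_2_center's own z axis and vertical below 0.2 rad) and (horizontal distance between vial_1_center and pocket_two below 0.007 m and height (world z) of vial_1_center between 0.034 and 0.042 m and angle between vial_1_center's own z axis and vertical below 0.2 rad)))), for 0.2 s.
At the end, for the whole second after the job is handed in: A vial home and upright in each pocket (within 7 mm of its axis, at most 4 mm proud), untouched; the cover held still in the fingers, level within 0.08 rad, 3 to 25 mm above the posts, touching no post or vial, holes within 5 mm of the threads in plan, either way round ((((horizontal distance between vial_1_center and pocket_one below 0.007 m and height (world z) of vial_1_center between 0.034 and 0.042 m and angle between vial_1_center's own z axis and vertical below 0.2 rad) and (horizontal distance between vial_2_center and pocket_two below 0.007 m and height (world z) of vial_2_center between 0.034 and 0.042 m and angle between vial_2_center's own z axis and vertical below 0.2 rad)) or ((horizontal distance between vial_2_center and pocket_one below 0.007 m and height (world z) of vial_2_center between 0.034 and 0.042 m and angle between vial_2_center's own z axis and vertical below 0.2 rad) and (horizontal distance between vial_1_center and pocket_two below 0.007 m and height (world z) of vial_1_center between 0.034 and 0.042 m and angle between vial_1_center's own z axis and vertical below 0.2 rad))) and ((horizontal distance between hole_a and thread_a below 0.005 m and horizontal distance between hole_b and thread_b below 0.005 m) or (horizontal distance between hole_a and thread_b below 0.005 m and horizontal distance between hole_b and thread_a below 0.005 m)) and height (world z) of hole_a between 0.071 and 0.093 m and height (world z) of hole_b between 0.071 and 0.093 m and angle between cover's own z axis and vertical below 0.08 rad and linear speed of cover below 0.02 m/s and angular speed of cover below 0.1 rad/s and contact force between cover and the fingers above 1 N and contact force between cover and holder below 0.1 N and contact force between cover and vial_1 below 0.1 N and contact force between cover and vial_2 below 0.1 N and contact force between each of vial_1, vial_2 and the arm below 0.1 N and contact force between each of vial_1, vial_2 and the fingers below 0.1 N); the arm keeps its last pose, push and grip.
It fails at once if a bystander (beaker, timer, tape roll, marker, tweezers) is moved more than 40 mm (distance of any of beaker, bench_timer, tape_roll, marker, tweezers from where it was at the start of the episode above 0.04 m).
It also fails if it takes over 72 s, if anything falls off the work surface, if the arm or the gripper's body presses on something with over 40 N, if the wrist force passes 120 N, or if a joint passes its speed limit or range.

### The arm

A 7-joint arm with a two-finger parallel gripper is mounted at the origin on a cart in front of the work surface, level with it; the furniture and walls round the work are solid. World frame = base frame: x ahead of the robot, y to its left, z up, the work surface at z = 0. Lengths are in m, angles in rad, forces in N, time in s.
With the tool pointing down it reaches from about 0.425 to 0.95 m from the base axis. Payload 16.7 kg.
Tool frame: the origin (TCP) lies at the very end of the fingers, on their centre line; the grasp point (between the pads) lies 19 mm behind it; z points along the fingers, y is the direction in which the jaws open and shut (so a half turn about z gives the same grasp; the last joint's range is limited). The gripper opens to 94 mm and grips with 3 to 60 N. Pads are 16 mm wide; open, the fingers measure 119 mm over their backs; the gripper's body (75 mm by 177 mm) begins 78 mm behind the grasp point.
Start: joints at [1.034, 0.426, 0.074, 1.606, -0.034, 1.111, -0.067], TCP at [0.255, -0.625, 0.205] pointing down, gripper open.
Joint ranges: [-2.85, 2.85], [-0.5, 2.14], [-1.23, 1.37], [0.21, 2.46], [-1.02, 4.16], [0.16, 2.05], [-2.73, 2.73]. Speed limits (rad/s): [1.89, 1.89, 2.39, 2.39, 3.01, 3.01, 3.01].

### API

Orientations are given as a 3x3 rotation matrix whose columns are the frame's x, y, z axes.
In Python, from bench import bot gives the robot as it stands. The module is installed in compiled form; this text tells all that it offers.
- The arm moves only by the tool send_rows, never from a script. Its argument "deltas" is a list that holds one entry, the list of rows, each a list of 7 numbers: the turn, a rotation vector about the world's x, y, z in rad, then the shift along the world's x, y, z in mm, then the closure, from -1 (fully open) to 1 (shut), so that 0 is half open. In form: [[[rx, ry, rz, dx, dy, dz, fingers], ...]]. A call has 1 to 10 rows; each row is the pose to reach, as a shift and turn from the pose commanded when the call began; what a row does not reach only later rows make up. A row lasts 1/12 s, in which the tool goes at most 41.7 mm and 7.16 degrees, less where a joint would pass 70% of its speed; a pose out of reach is approached as far as the arm can. A call with a gripper value outside its range is refused whole. The fingers move at their own pace and stop on an object; "squeeze" is the grip in N (left out, the last holds). Time passes only in rows, so rows that repeat a pose let the fingers close. It gives the time, the measured TCP pose, the force and the opening at its end, in the units of the state.
- bot.read_state(): the state, without advancing time (a new reading comes with each control period).
- bot.capture(name): name is "scene" or "side" or "wrist"; returns (picture, depth): 384x512x3 uint8, blue, green, red; 384x512 float32, m along the optical axis (not along the pixel's ray), 0 where there is no reading.
- bot.camera_info(name): a dict with "fx", "fy", "cx", "cy" (pixels), "cam_to_world" (4x4, takes a point from camera to world coordinates). Camera axes: x right, y up, looking along -z (the intrinsics and any distortion apply to the point x, -y, -z); pixel columns grow to the right and rows downward; lengths in m; the calibration is good to about 2 mm. A picture is of the moment at which its call begins: read the wrist's pose just before it. camera_info takes no time and is no camera call; for the wrist camera it gives the pose at the moment of the call.
- bot.job_done(): hands the job in, once; it reports no verdict.
Trained networks look in the newest picture that a camera, given by its name, has taken for a name from the list of things; names that differ only in an ending like _2 or _b are one class to them, and where a whole thing is asked for, a point or a joint stands for the part that bears it (a point fixed in the world has none). Each returns a list of dicts, best first, with "confidence" (0 to 1); they miss things now and then, are a little off and sometimes report something else, mostly with a low value. They report only what shows in the picture. A call takes as long as a camera call. They do not tell look-alikes from the thing itself.
- bot.outline_of(camera, query): "region" (384x512 bool, what is visible of it) and "extent" ([left, top, right, bottom] in pixels, round what is visible of it).
The state is a dict: "clock": time; "joint_pos": joint angles; "qvel": joint speeds; "tau": joint torques, N m; "eef_pos": TCP position; "tcp_rot": TCP orientation; "contact_force": force on the tool from outside, world axes, zero at the start; "ft_torque": the same for the moment, N m; "opening": opening from 0.0 (shut) to 1.0 (fully open).
Only numpy, scipy, OpenCV 4.12 (cv2) and the standard library are available. Lean on these libraries where they do the work, as an engineer would, in place of code of your own. Each camera call takes 0.05 s, during which the arm holds its last target.

## Working session

There is one attempt and no reset: what is moved stays moved. The work goes in short steps, Python scripts to look and compute and a tool call to move; the robot and the scene stay as the last step left them, time stands still between calls to the robot, and variables do not carry over. Pictures are saved under pics/ and viewed, and the job is handed in when it is done.

Besides the shell and the picture viewer there is one more tool, called after "Call:" by a JSON object that holds its "method" and its "body", one argument or row to a line. send_rows: Moves the arm, as the interface text tells. Its arguments: {"type":"object","properties":{"deltas":{"type":"array","items":{"type":"array","items":{"type":"array","items":{"type":"number"}}}},"squeeze":{"type":"number"}},"required":["deltas"]}

```bash
mkdir -p pics; ls; python3 - <<'E'
from bench import bot
import cv2
s=bot.read_state(); print(s['clock'],s['eef_pos'],s['tcp_rot'],s['opening'])
for n in ('scene','side','wrist'):
    p,d=bot.capture(n); cv2.imwrite(f'pics/{n}0.png',p); 
    import numpy as np; np.save(f'{n}0.npy',d)
    i=bot.camera_info(n); print(n,i)
E
```

```text
pics
0.0 [ 0.2544452  -0.62473778  0.20478351] [[ 9.26102527e-01  3.77271491e-01 -5.75546679e-04]
 [ 3.77271913e-01 -9.26101870e-01  1.10899634e-03]
 [-1.14622152e-04 -1.24418191e-03 -9.99999219e-01]] 0.9956345037829457
scene {'fx': 396.6152572436576, 'fy': 396.6152572436576, 'cx': 250.84501320364703, 'cy': 193.3082252671652, 'cam_to_world': array([[-0.87961886,  0.33413158, -0.33856572,  0.08227975],
       [-0.47538793, -0.59259082,  0.65026336,  0.89844779],
       [ 0.01664259,  0.73293397,  0.68009618,  0.99087407],
       [ 0.        ,  0.        ,  0.        ,  1.        ]])}
side {'fx': 398.73420062889636, 'fy': 398.73420062889636, 'cx': 246.97576150249344, 'cy': 197.29527864421001, 'cam_to_world': array([[-0.89586442,  0.19196629, -0.40071921,  0.01931256],
       [-0.44359863, -0.43804839,  0.78187842,  1.04116865],
       [-0.02544011,  0.87821555,  0.47758795,  0.68087951],
       [ 0.        ,  0.        ,  0.        ,  1.        ]])}
wrist {'fx': 338.6192176470671, 'fy': 338.6192176470671, 'cx': 255.12309715032382, 'cy': 190.35416997900927, 'cam_to_world': array([[ 0.37684601,  0.89827021,  0.22604805,  0.32009307],
       [-0.92627484,  0.36582538,  0.09048049, -0.59740171],
       [-0.00141819, -0.24347983,  0.96990492,  0.38392359],
       [ 0.        ,  0.        ,  0.        ,  1.        ]])}
```

View pics/scene0.png

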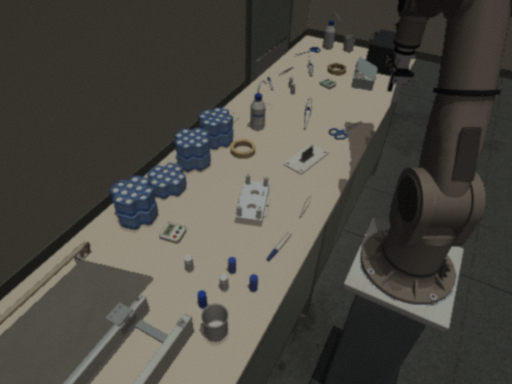

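View pics/side0.png

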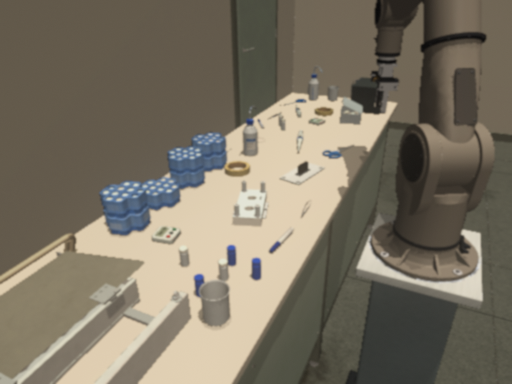

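View pics/wrist0.png

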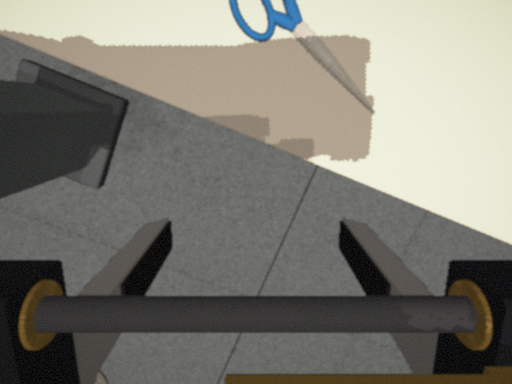

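White vials are at scene pixels (188,261) and (223,281). The blue look-alikes are at (232,264), (202,297) and (253,282). The holder is at (253,198), and the cover with its black handle is at (306,157).

```bash
cat > h.py <<'E'
import numpy as np, cv2
from bench import bot
def ray(i,u,v):
    T=i['cam_to_world']; d=T[:3,:3]@np.array([(u-i['cx'])/i['fx'],-(v-i['cy'])/i['fy'],-1.0]); return T[:3,3],d
def onz(i,u,v,z):
    o,d=ray(i,u,v); return o+d*(z-o[2])/d[2]
def proj(i,P):
    T=i['cam_to_world']; p=(np.atleast_2d(P)-T[:3,3])@T[:3,:3]
    return np.c_[i['cx']+i['fx']*p[:,0]/-p[:,2], i['cy']-i['fy']*p[:,1]/-p[:,2]]
def cloud(i,d):
    v,u=np.mgrid[:d.shape[0],:d.shape[1]]
    T=i['cam_to_world']; c=np.stack([(u-i['cx'])/i['fx']*d,-(v-i['cy'])/i['fy']*d,-d],-1)
    return c@T[:3,:3].T+T[:3,3]
E
python3 - <<'E'
from h import *
for n in('scene','side'):
    i=bot.camera_info(n); C=cloud(i,np.load(n+'0.npy'))
    for q in('vial_1','holder','cover','cover_grip','beaker','marker','tweezers','bench_timer','tape_roll','pocket_one'):
        for r in bot.outline_of(n,q)[:6]:
            m=r['region']; P=C[m]; print(n,q,round(r['confidence'],2),r['extent'],np.round(np.median(P,0),3),np.round(np.percentile(P,[2,98],axis=0),3).tolist())
p=cv2.imread('pics/scene0.png'); cv2.imwrite('pics/crop0.png',cv2.resize(p[170:350,150:350],None,fx=3,fy=3,interpolation=cv2.INTER_CUBIC))
print(bot.read_state()['clock'])
E
```

```text
scene vial_1 0.66 [248.3, 275.7, 256.9, 290.9] [0.374 0.316 0.042] [[0.364, 0.3, 0.004], [0.385, 0.322, 0.058]]
scene vial_1 0.46 [215.2, 275.1, 225.6, 290.0] [0.449 0.353 0.04 ] [[0.439, 0.305, -0.002], [0.488, 0.36, 0.058]]
scene vial_1 0.46 [183.0, 253.9, 192.5, 275.9] [0.573 0.347 0.041] [[0.565, 0.333, 0.005], [0.586, 0.354, 0.059]]
scene vial_1 0.45 [195.8, 289.6, 209.0, 309.3] [0.471 0.43  0.042] [[0.462, 0.415, -0.0], [0.494, 0.437, 0.06]]
scene vial_1 0.28 [284.9, 144.6, 327.0, 170.8] [ 0.473 -0.32   0.007] [[0.426, -0.43, 0.001], [0.531, -0.243, 0.047]]
scene holder 0.66 [233.0, 175.5, 271.4, 225.5] [0.534 0.018 0.03 ] [[0.476, -0.082, 0.004], [0.597, 0.104, 0.069]]
scene cover 0.56 [286.4, 143.3, 327.5, 173.1] [ 0.473 -0.321  0.007] [[0.424, -0.429, 0.001], [0.532, -0.242, 0.047]]
scene cover_grip 0.59 [289.0, 144.7, 324.9, 172.5] [ 0.474 -0.321  0.007] [[0.429, -0.429, 0.001], [0.532, -0.245, 0.047]]
scene beaker 0.62 [202.9, 303.6, 226.5, 340.9] [0.403 0.467 0.047] [[0.369, 0.443, 0.004], [0.431, 0.505, 0.084]]
scene marker 0.58 [267.5, 230.9, 289.8, 263.7] [0.375 0.134 
[... 1562 characters left out ...]
64 [281.1, 162.7, 325.2, 186.7] [ 0.471 -0.318  0.006] [[0.422, -0.423, 0.001], [0.528, -0.24, 0.044]]
side bench_timer 0.66 [150.5, 227.7, 179.7, 243.8] [0.696 0.264 0.018] [[0.666, 0.226, 0.004], [0.732, 0.289, 0.022]]
side tape_roll 0.75 [224.9, 160.4, 247.6, 178.3] [ 0.726 -0.251  0.016] [[0.678, -0.302, -0.001], [0.771, -0.203, 0.027]]
side pocket_one 0.86 [232.4, 181.1, 269.7, 227.5] [0.532 0.025 0.03 ] [[0.474, -0.084, 0.001], [0.602, 0.106, 0.067]]
side pocket_one 0.42 [200.6, 280.0, 227.1, 327.1] [0.396 0.484 0.054] [[0.368, 0.443, 0.008], [0.43, 0.506, 0.083]]
side pocket_one 0.36 [279.2, 160.6, 324.7, 183.3] [ 0.472 -0.317  0.006] [[0.422, -0.423, 0.0], [0.535, -0.24, 0.044]]
1.15
```

View pics/crop0.png

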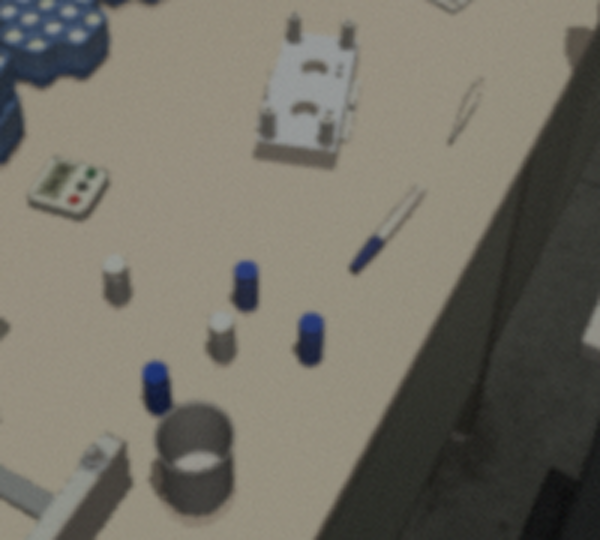

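Call:
{"method": "send_rows", "body": {
  "deltas": [
    [[0,0,0.3,60,45,15,-1],[0,0,0.6,120,90,15,-1],[0,0,0.9,180,140,15,-1],[0,0,1.183,220,185,15,-1],[0,0,1.183,220,185,15,-1],[0,0,1.183,220,185,15,-1],[0,0,1.183,220,185,15,-1],[0,0,1.183,220,185,15,-1],[0,0,1.183,220,185,15,-1],[0,0,1.183,220,185,15,-1]]
  ]
}}

```text
clock: 1.98
eef_pos: [0.4753, -0.4394, 0.2205]
tcp_rot: [[-0.008, 1.0, -0.0], [1.0, 0.008, 0.0], [0.0, -0.0, -1.0]]
contact_force: [-1.2, 0.3, -0.5]
opening: 0.998
```

```bash
python3 - <<'E'
from h import *
i=bot.camera_info('wrist'); p,d=bot.capture('wrist'); cv2.imwrite('pics/w1.png',p); np.savez('w1.npz',d=d,**i)
s=bot.read_state(); print(s['clock'],s['eef_pos'],s['tcp_rot'],s['joint_pos'],s['contact_force'])
E
```

```text
2.0333 [ 0.47482328 -0.43985228  0.22046063] [[-8.12478750e-03  9.99966988e-01 -1.07642307e-04]
 [ 9.99966993e-01  8.12478706e-03 -4.51553201e-06]
 [-3.64081212e-06 -1.07675442e-04 -9.99999994e-01]] [ 0.83377278  0.38089623 -0.24453293  1.64086923  0.09965127  1.13213769
  0.57182167] [-0.19702408 -0.15380598 -0.57058795]
```

View pics/w1.png

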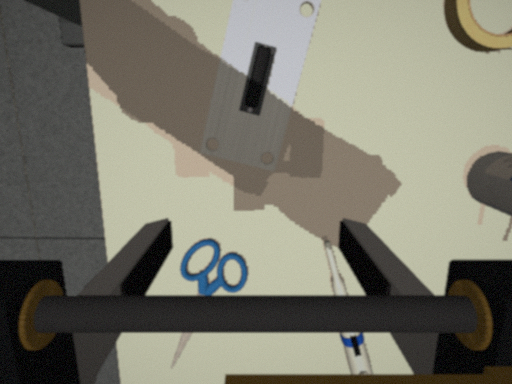

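The wrist picture shows the cover: holes at (212,144), (267,158) and (306,9), and the handle around (258,78).

```bash
python3 - <<'E'
from h import *
f=np.load('w1.npz'); i={k:f[k] for k in f.files}
H=[onz(i,u,v,.006)[:2] for u,v in((212,144),(267,158),(306,9))]
print(np.round(H,4))
print(np.linalg.norm(H[0]-H[1]),np.linalg.norm(H[1]-H[2]),np.linalg.norm(H[0]-H[2]))
e=H[2]-H[1]; print('centre',(H[0]+H[2])/2,'yaw(deg of y axis from +y)',np.degrees(np.arctan2(-e[0],e[1])))
C=cloud(i,f['d'])
p=cv2.imread('pics/w1.png')
m=(C[...,2]>.03)&(C[...,2]<.05)&(C[...,1]>-.45)&(C[...,1]<-.2)&(abs(C[...,0]-.47)<.1)
P=C[m][:,:2].astype(np.float32); print(m.sum(),cv2.minAreaRect(P), np.median(C[m],0))
E
```

```text
[[ 0.4253 -0.4115]
 [ 0.4892 -0.4274]
 [ 0.5279 -0.2686]]
0.06588980000410134 0.163363468807177 0.17591728929468883
centre [ 0.47657571 -0.34009585] yaw(deg of y axis from +y) -13.677699887614644
855 ((0.4770682156085968, -0.3399876654148102), (0.05989992991089821, 0.013794519938528538), 76.06757354736328) [ 0.47739231 -0.3393305   0.04343151]
```

Call:
{"method": "send_rows", "body": {
  "deltas": [
    [[0,0,0,20,40,20,-1],[0,0,0,40,80,20,-1],[0,0,0,50,120,20,-1],[0,0,0,60,160,20,-1],[0,0,0,60,200,20,-1],[0,0,0,60,240,20,-1],[0,0,0,60,280,20,-1],[0,0,0,60,300,20,-1],[0,0,0,60,300,20,-1]]
  ]
}}

```text
clock: 2.78
eef_pos: [0.535, -0.1342, 0.2411]
tcp_rot: [[-0.004, 1.0, 0.001], [1.0, 0.004, 0.001], [0.001, 0.001, -1.0]]
contact_force: [-0.2, 0.3, 0.8]
opening: 1.002
```

```bash
python3 - <<'E'
from h import *
i=bot.camera_info('wrist'); p,d=bot.capture('wrist'); cv2.imwrite('pics/w2.png',p); np.savez('w2.npz',d=d,**i)
s=bot.read_state(); print(s['clock'],s['eef_pos'])
cv2.imwrite('pics/w2x.png',cv2.resize(p[0:240,100:420],None,fx=2.5,fy=2.5,interpolation=cv2.INTER_CUBIC))
E
```

```text
2.8333 [ 0.53485475 -0.13733265  0.24094637]
```

View pics/w2x.png

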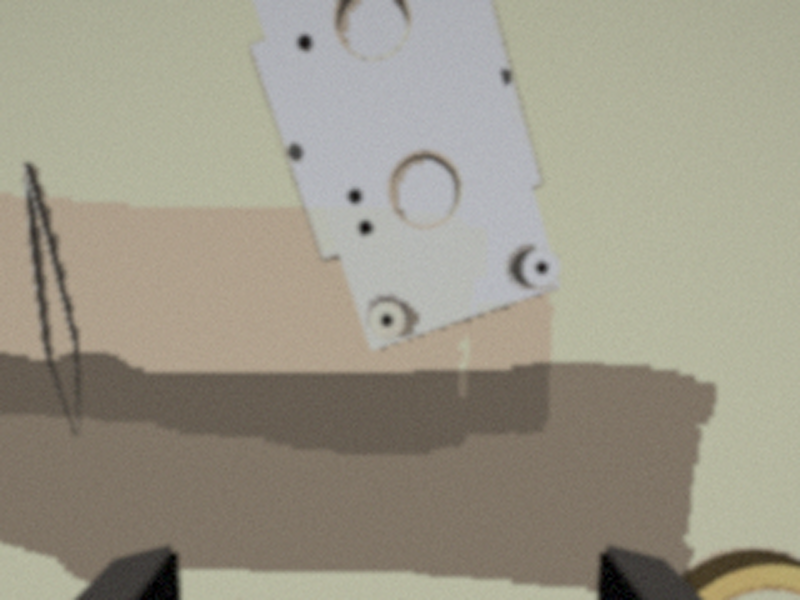

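Two dots sit beside the near (-y) pocket and one dot beside the far (+y) one, both on the -x side, so holder yaw is about +17°. I'll move on to see the whole holder.

Call:
{"method": "send_rows", "body": {
  "deltas": [
    [[0,0,0,0,30,0,-1],[0,0,0,0,60,0,-1],[0,0,0,0,80,0,-1],[0,0,0,0,80,0,-1],[0,0,0,0,80,0,-1],[0,0,0,0,80,0,-1]]
  ]
}}

```text
clock: 3.33
eef_pos: [0.5347, -0.0617, 0.2404]
tcp_rot: [[0.004, 1.0, -0.0], [1.0, -0.004, -0.0], [-0.0, -0.0, -1.0]]
contact_force: [-0.4, -0.7, 0.3]
opening: 1.0
```

```bash
python3 - <<'E'
from h import *
i=bot.camera_info('wrist'); p,d=bot.capture('wrist'); cv2.imwrite('pics/w3.png',p); np.savez('w3.npz',d=d,**i)
s=bot.read_state(); print(s['clock'],s['eef_pos'],np.abs(s['qvel']).max())
cv2.imwrite('pics/w3x.png',cv2.resize(p[0:240,100:420],None,fx=2.5,fy=2.5,interpolation=cv2.INTER_CUBIC))
E
```

```text
3.3833 [ 0.53460728 -0.06181271  0.240361  ] 0.004306849868480494
```

View pics/w3x.png

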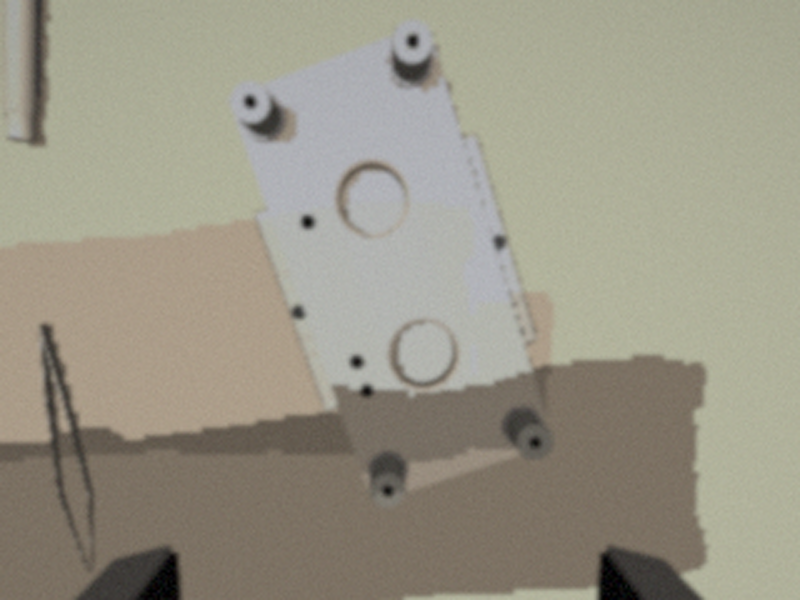

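All four threads show, at crop (250,101), (412,41), (388,490) and (536,442). The one-dot pocket is at (373,200), and the two-dot pocket at (424,352).

```bash
cat >> h.py <<'E'
def fit(src,dst):
    src=np.array(src);dst=np.array(dst);a=src-src.mean(0);b=dst-dst.mean(0)
    th=np.arctan2((a[:,0]*b[:,1]-a[:,1]*b[:,0]).sum(),(a*b).sum()); R=np.array([[np.cos(th),-np.sin(th)],[np.sin(th),np.cos(th)]])
    t=dst.mean(0)-R@src.mean(0); return th,R,t,np.linalg.norm(src@R.T+t-dst,axis=1)
E
python3 - <<'E'
from h import *
f=np.load('w3.npz'); i={k:f[k] for k in f.files}
px=lambda u,v:((u+.5)/2.5-.5+100,(v+.5)/2.5-.5)
D=[onz(i,*px(u,v),.068)[:2] for u,v in((250,101),(412,41),(388,490),(536,442))]
print(np.round(D,4))
S=[(-.033,.082),(.033,.082),(-.033,-.082),(.033,-.082)]
th,R,t,r=fit(S,D); print('yaw',np.degrees(th),'centre',t,'res',r)
for y in(.036,-.036): print('pocket',R@[0,y]+t)
for u,v in((373,200),(424,352)): print('seen pockets',onz(i,*px(u,v),.03))
E
```

```text
[[ 0.482   0.071 ]
 [ 0.5443  0.0918]
 [ 0.5345 -0.0842]
 [ 0.5973 -0.0634]]
yaw 18.715015311266633 centre [0.53952035 0.00379545] res [0.00013363 0.00024941 0.00022393 0.00023198]
pocket [0.52796935 0.037892  ]
pocket [ 0.55107136 -0.03030109]
seen pockets [0.52835599 0.0371716  0.03      ]
seen pockets [ 0.55112668 -0.02914657  0.03      ]
```

Call:
{"method": "send_rows", "body": {
  "deltas": [
    [[0,0,0,0,40,0,-1],[0,0,0,0,80,0,-1],[0,0,0,0,120,0,-1],[0,0,0,0,160,0,-1],[0,0,0,0,200,0,-1],[0,0,0,0,240,0,-1],[0,0,0,0,270,0,-1],[0,0,0,0,280,0,-1],[0,0,0,0,280,0,-1],[0,0,0,0,280,0,-1]]
  ]
}}

```text
clock: 4.22
eef_pos: [0.535, 0.2187, 0.2401]
tcp_rot: [[0.002, 1.0, -0.001], [1.0, -0.002, -0.001], [-0.001, -0.001, -1.0]]
contact_force: [-0.0, 0.1, 1.0]
opening: 1.004
```

```bash
python3 - <<'E'
from h import *
i=bot.camera_info('wrist'); p,d=bot.capture('wrist'); cv2.imwrite('pics/w4.png',p); np.savez('w4.npz',d=d,**i)
s=bot.read_state(); print(s['clock'],s['eef_pos'],np.abs(s['qvel']).max(),s['joint_pos'])
E
```

```text
4.2667 [0.5351908  0.21784876 0.2401219 ] 0.011794599594127512 [-0.00877443  0.29197167 -0.59437066  1.75826115  0.17834926  1.14616733
 -0.6607659 ]
```

View pics/w4.png

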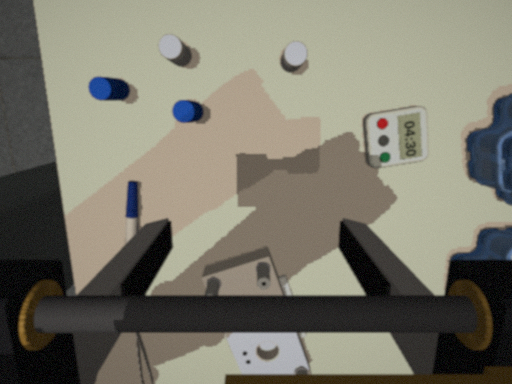

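Two white vials show at wrist (172,48) and (294,56), and two blue ones at (108,88) and (187,111). The white ones fit the description, being white-capped and to the left of the holder. I'll confirm that in a crop and measure.

```bash
python3 - <<'E'
from h import *
f=np.load('w4.npz'); i={k:f[k] for k in f.files}; p=cv2.imread('pics/w4.png')
C=cloud(i,f['d'])
for x,y in((.574,.341),(.45,.347)):
    m=(C[...,2]>.05)&(C[...,2]<.062)&(np.hypot(C[...,0]-x,C[...,1]-y)<.03)
    P=C[m]; print(m.sum(),cv2.minEnclosingCircle(P[:,:2].astype(np.float32)),P.mean(0),(P.max(0)+P.min(0))/2)
    v,u=np.nonzero(m); cu,cv=(u.min()+u.max())/2,(v.min()+v.max())/2
    print(cu,cv,'z.056:',onz(i,cu,cv,.056), 'mean', onz(i,u.mean(),v.mean(),.056))
cv2.imwrite('pics/w4x.png',cv2.resize(p[20:130,80:320],None,fx=3.3,fy=3.3,interpolation=cv2.INTER_CUBIC))
E
```

```text
477 ((0.5763648748397827, 0.3409341275691986), 0.01197795383632183) [0.57611384 0.34071784 0.05480873] [0.5761583  0.34086491 0.05376138]
295.5 53.5 z.056: [0.5759767  0.34052959 0.056     ] mean [0.57598489 0.34057781 0.056     ]
494 ((0.4507403075695038, 0.3477092385292053), 0.0121254101395607) [0.45080335 0.34748566 0.05489115] [0.45060003 0.34751696 0.05363681]
171.0 46.5 z.056: [0.45141626 0.34741468 0.056     ] mean [0.45105725 0.34733838 0.056     ]
```

View pics/w4x.png

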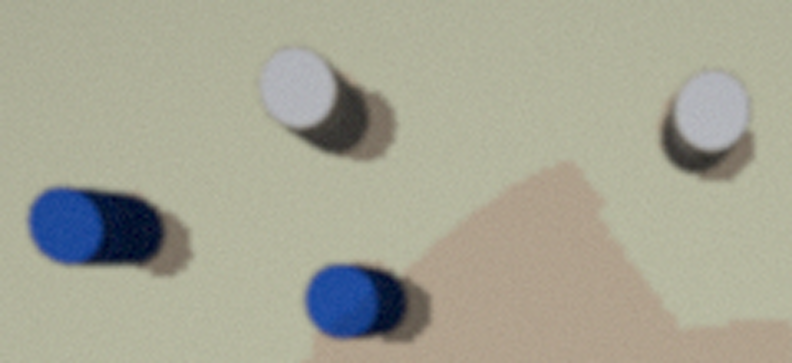

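W1 at (0.576, 0.341) and W2 at (0.451, 0.3475). The crop confirms both as white-capped. I'll pick W1 first, with the jaws along x.

Call:
{"method": "send_rows", "body": {
  "deltas": [
    [[0,0,0,12,38,-10,-0.3],[0,0,0,24,70,-35,-0.3],[0,0,0,36,100,-60,-0.3],[0,0,0,41,122,-90,-0.3],[0,0,0,41,122,-120,-0.3],[0,0,0,41,122,-130,-0.3],[0,0,0,41,122,-130,-0.3]]
  ]
}}

```text
clock: 4.85
eef_pos: [0.5752, 0.3387, 0.1077]
tcp_rot: [[0.003, 1.0, -0.004], [1.0, -0.003, -0.003], [-0.003, -0.004, -1.0]]
contact_force: [-0.1, -0.5, -0.2]
opening: 0.651
```

```bash
python3 - <<'E'
from h import *
i=bot.camera_info('wrist'); p,d=bot.capture('wrist'); cv2.imwrite('pics/w5.png',p)
s=bot.read_state(); print(s['clock'],s['eef_pos'],s['opening'])
print(proj(i,[[.576,.3408,.056],s['eef_pos']]))
E
```

```text
4.9 [0.57608866 0.33942314 0.11014378] 0.6514760335425133
[[256.03566674 205.78992994]
 [255.98690218 236.36652386]]
```

View pics/w5.png

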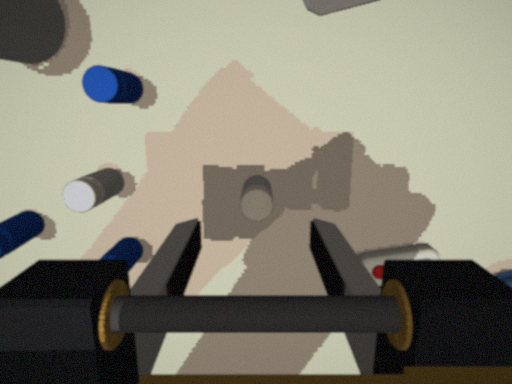

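Call:
{"method": "send_rows", "body": {
  "deltas": [
    [[0,0,0,0,1.5,-25,-0.3],[0,0,0,0,1.5,-50,-0.3],[0,0,0,0,1.5,-70,-0.3],[0,0,0,0,1.5,-82,-0.3],[0,0,0,0,1.5,-82,-0.3],[0,0,0,0,1.5,-82,0.8],[0,0,0,0,1.5,-82,0.8],[0,0,0,0,1.5,-82,0.8],[0,0,0,0,1.5,-82,0.8],[0,0,0,0,1.5,-82,0.8]]
  ],
  "squeeze": 15
}}

```text
clock: 5.73
eef_pos: [0.576, 0.3436, 0.0294]
tcp_rot: [[0.001, 1.0, 0.001], [1.0, -0.001, 0.001], [0.001, 0.001, -1.0]]
contact_force: [0.3, 0.9, 0.5]
opening: 0.333
```

```bash
python3 - <<'E'
from h import *
i=bot.camera_info('wrist'); p,d=bot.capture('wrist'); cv2.imwrite('pics/w6.png',p)
s=bot.read_state(); print(s['clock'],s['eef_pos'],s['opening'],s['contact_force'])
E
```

```text
5.7833 [0.5758514  0.34357235 0.02908906] 0.2901411499433209 [-0.57691357  0.44842003 -1.43883687]
```

View pics/w6.png

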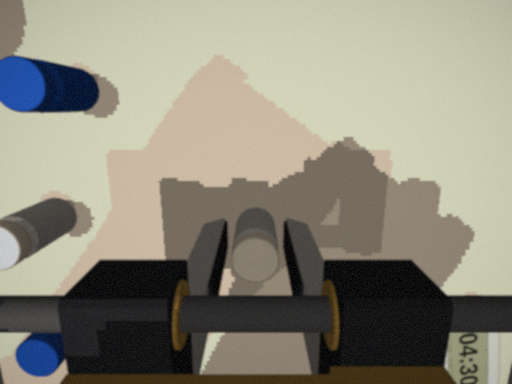

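Call:
{"method": "send_rows", "body": {
  "deltas": [
    [[0,0,0,0,0,0,0.8],[0,0,0,0,0,0,0.8],[0,0,0,0,0,0,0.8],[0,0,0,0,0,40,0.8],[0,0,0,0,0,75,0.8],[0,0,0,0,0,75,0.8],[0,0,0,0,0,75,0.8]]
  ],
  "squeeze": 15
}}

```text
clock: 6.37
eef_pos: [0.5766, 0.3441, 0.1055]
tcp_rot: [[0.001, 1.0, 0.003], [1.0, -0.001, 0.002], [0.002, 0.003, -1.0]]
contact_force: [0.3, 0.0, -1.4]
opening: 0.25
```

```bash
python3 - <<'E'
from h import *
i=bot.camera_info('wrist'); p,d=bot.capture('wrist'); cv2.imwrite('pics/w7.png',p); np.savez('w7.npz',d=d,**i)
s=bot.read_state(); e=s['eef_pos']; print(s['clock'],e,s['opening'],s['contact_force'],np.abs(s['qvel']).max())
C=cloud(i,d)
m=(C[...,2]>e[2]+.018)&(C[...,2]<e[2]+.036)&(np.hypot(C[...,0]-e[0],C[...,1]-e[1])<.025)
q=p.astype(int); w=m&(q.mean(-1)>70)
P=C[w]; print(w.sum(),P.min(0)-e,P.max(0)-e,np.median(P,0)-e)
cv2.imwrite('pics/w7x.png',cv2.resize(p[150:300,180:340],None,fx=4,fy=4,interpolation=cv2.INTER_CUBIC))
for y in (-.003,0,.003): print(y,proj(i,[e+[0,y,.056-.029]]))
E
```

```text
6.4167 [0.5757912  0.34339387 0.10380189] 0.24853665028002986 [-0.21105582 -0.16885756 -0.67466181] 0.027255583861324588
2307 [-0.02247362 -0.01299578  0.01801858] [0.02241214 0.01190399 0.03599836] [0.00058417 0.00200322 0.02753363]
-0.003 [[252.87096452 262.05679911]]
0 [[252.85152709 256.44615012]]
0.003 [[252.83192025 250.78660193]]
```

View pics/w7x.png

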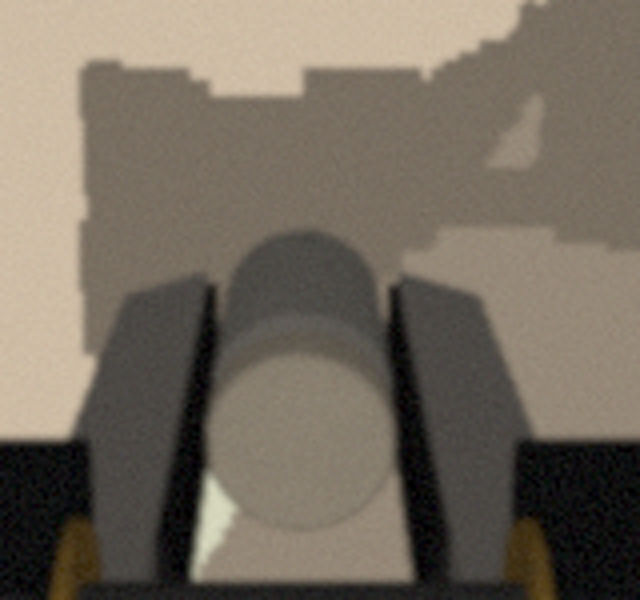

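Call:
{"method": "send_rows", "body": {
  "deltas": [
    [[0,0,0,-5,-30,20,0.8],[0,0,0,-11,-70,25,0.8],[0,0,0,-17,-110,25,0.8],[0,0,0,-23,-150,25,0.8],[0,0,0,-30,-190,25,0.8],[0,0,0,-36,-230,25,0.8],[0,0,0,-42,-270,25,0.8],[0,0,0,-48,-295,25,0.8],[0,0,0,-48,-304,25,0.8],[0,0,0,-48,-304,15,0.8]]
  ]
}}

```text
clock: 7.25
eef_pos: [0.5278, 0.0366, 0.1185]
tcp_rot: [[0.005, 1.0, 0.0], [1.0, -0.005, -0.001], [-0.001, 0.001, -1.0]]
contact_force: [1.3, -0.8, -0.1]
opening: 0.248
```

Call:
{"method": "send_rows", "body": {
  "deltas": [
    [[0,0,0,0,0,-10,0.8],[0,0,0,0,0,-20,0.8],[0,0,0,0,0,-30,0.8],[0,0,0,0,0,-33,0.8],[0,0,0,0,0,-33,0.8]]
  ]
}}

```text
clock: 7.67
eef_pos: [0.5268, 0.0404, 0.084]
tcp_rot: [[-0.001, 1.0, -0.002], [1.0, 0.001, 0.0], [0.0, -0.002, -1.0]]
contact_force: [0.0, -0.2, -0.4]
opening: 0.249
```

```bash
python3 - <<'E'
from h import *
i=bot.camera_info('wrist'); p,d=bot.capture('wrist'); cv2.imwrite('pics/w8.png',p); np.savez('w8.npz',d=d,**i)
s=bot.read_state(); e=s['eef_pos']; print(s['clock'],e,s['opening'],s['contact_force'],np.abs(s['qvel']).max())
cv2.imwrite('pics/w8x.png',cv2.resize(p[100:300,120:370],None,fx=3,fy=3,interpolation=cv2.INTER_CUBIC))
E
```

```text
7.7167 [0.5272527  0.04027574 0.08476499] 0.2466721021390625 [ 0.25376181  0.76596125 -0.51598228] 0.018265421097025298
```

View pics/w8x.png

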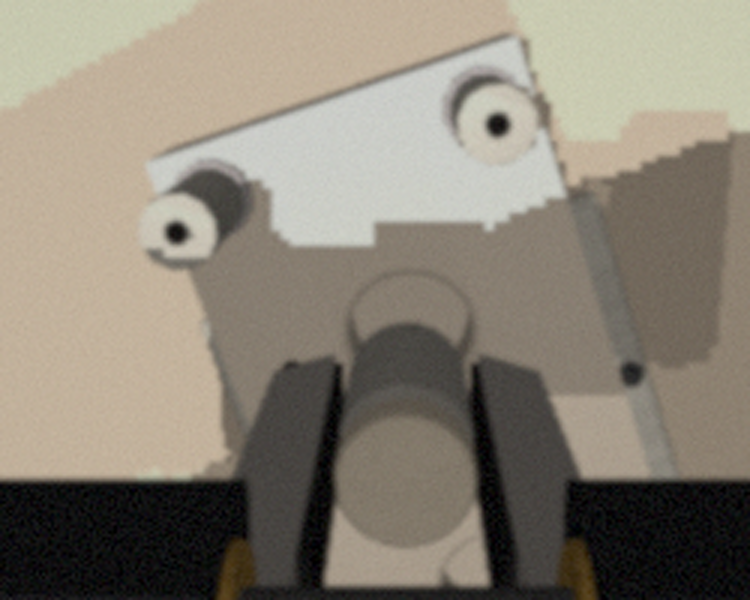

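```bash
python3 - <<'E'
from h import *
f=np.load('w8.npz'); i={k:f[k] for k in f.files}
px=lambda u,v:((u+.5)/3-.5+120,(v+.5)/3-.5+100)
print('cap',onz(i,*px(404,481.5),.0845+.0272))
print('bottom-far edge of vial',onz(i,*px(407,323),.0845-.029))
print('rim far',onz(i,*px(409.5,270),.03),'left',onz(i,*px(349,312),.03),'right',onz(i,*px(470,312),.03))
D=[onz(i,*px(176,232),.068),onz(i,*px(498,124),.068)]; print(D)
E
```

```text
cap [0.52693027 0.03891418 0.1117    ]
bottom-far edge of vial [0.52725032 0.04863057 0.0555    ]
rim far [0.52776552 0.0539631  0.03      ] left [0.51333118 0.04361676 0.03      ] right [0.54221474 0.04365394 0.03      ]
[array([0.48198964, 0.07098273, 0.068     ]), array([0.54463215, 0.09207805, 0.068     ])]
```

Call:
{"method": "send_rows", "body": {
  "deltas": [
    [[0,0,0,0.7,0,-8,0.8],[0,0,0,0.7,0,-16,0.8],[0,0,0,0.7,0,-22,0.8],[0,0,0,0.7,0,-27,0.8],[0,0,0,0.7,0,-32,0.8],[0,0,0,0.7,0,-36,0.8],[0,0,0,0.7,0,-36,0.8]]
  ]
}}

```text
clock: 8.3
eef_pos: [0.5279, 0.0393, 0.0486]
tcp_rot: [[0.001, 1.0, -0.001], [1.0, -0.001, 0.0], [0.0, -0.001, -1.0]]
contact_force: [-0.5, -0.5, -0.0]
opening: 0.249
```

```bash
python3 - <<'E'
from h import *
i=bot.camera_info('wrist'); p,d=bot.capture('wrist'); cv2.imwrite('pics/w9.png',p); np.savez('w9.npz',d=d,**i)
s=bot.read_state(); e=s['eef_pos']; print(s['clock'],e,s['opening'],s['contact_force'],s['ft_torque'])
cv2.imwrite('pics/w9x.png',cv2.resize(p[100:300,120:370],None,fx=3,fy=3,interpolation=cv2.INTER_CUBIC))
E
```

```text
8.35 [0.52807112 0.03938792 0.04908707] 0.247454172343869 [-0.03249257  0.20420383 -0.46067091] [-0.07363227 -0.05122441  0.05586465]
```

View pics/w9x.png

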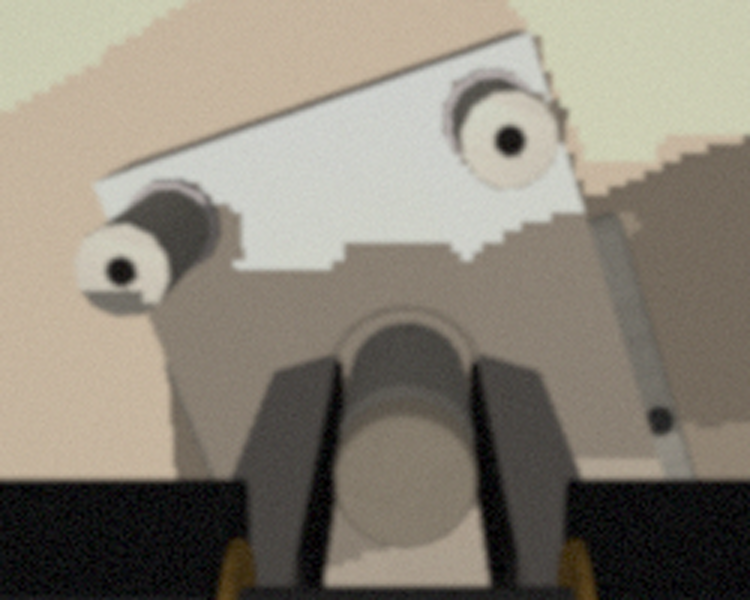

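The vial is 10 mm into the pocket with no contact force. I'll lower it home and release.

Call:
{"method": "send_rows", "body": {
  "deltas": [
    [[0,0,0,0,0,-5,0.8],[0,0,0,0,0,-9,0.8],[0,0,0,0,0,-9.5,0.8],[0,0,0,0,0,-9.5,0.8],[0,0,0,0,0,-9.5,-0.3],[0,0,0,0,0,-9.5,-0.3],[0,0,0,0,0,-9.5,-0.3],[0,0,0,0,0,-9.5,-0.3],[0,0,0,0,0,20,-0.3],[0,0,0,0,0,60,-0.3]]
  ]
}}

```text
clock: 9.18
eef_pos: [0.5261, 0.0393, 0.1078]
tcp_rot: [[0.001, 1.0, -0.006], [1.0, -0.001, 0.0], [0.0, -0.006, -1.0]]
contact_force: [0.4, -0.2, 0.1]
opening: 0.626
```

Call:
{"method": "send_rows", "body": {
  "deltas": [
    [[0,0,0,0,0,35,-0.3],[0,0,0,0,0,70,-0.3],[0,0,0,0,0,90,-0.3],[0,0,0,0,0,90,-0.3],[0,0,0,0,0,90,-0.3]]
  ]
}}

```text
clock: 9.6
eef_pos: [0.5288, 0.0393, 0.2005]
tcp_rot: [[0.001, 1.0, 0.002], [1.0, -0.001, -0.0], [-0.0, 0.002, -1.0]]
contact_force: [0.3, -0.3, -1.3]
opening: 0.648
```

```bash
python3 - <<'E'
from h import *
i=bot.camera_info('wrist'); p,d=bot.capture('wrist'); cv2.imwrite('pics/w10.png',p); np.savez('w10.npz',d=d,**i)
s=bot.read_state(); e=s['eef_pos']; print(s['clock'],e,s['opening'],s['contact_force'],s['ft_torque'])
C=cloud(i,d); m=(np.hypot(C[...,0]-.528,C[...,1]-.038)<.016)&(C[...,2]>.045)
print(m.sum(),np.median(C[m],0),C[m].min(0),C[m].max(0))
E
```

```text
9.65 [0.52814328 0.0391572  0.19929464] 0.6506019960561807 [-0.36025208 -0.74659029 -0.55558837] [-0.05778956 -0.04612955  0.00184885]
552 [0.52883758 0.0390232  0.06476603] [0.51743963 0.02507421 0.04516639] [0.54027277 0.04889201 0.06769942]
```

View pics/w10.png

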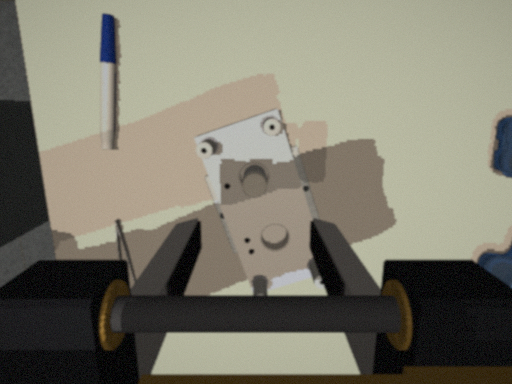

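The first vial stands in the one-dot pocket with its top at about 65 mm, so it is home, and the two-dot pocket is empty. Next is W2.

Call:
{"method": "send_rows", "body": {
  "deltas": [
    [[0,0,0,-9,38,0,-0.3],[0,0,0,-19,76,0,-0.3],[0,0,0,-28,114,0,-0.3],[0,0,0,-38,152,0,-0.3],[0,0,0,-47,190,-10,-0.3],[0,0,0,-57,228,-30,-0.3],[0,0,0,-66,266,-55,-0.3],[0,0,0,-77,300,-75,-0.3],[0,0,0,-77,308.5,-90,-0.3],[0,0,0,-77,308.5,-90,-0.3]]
  ]
}}

```text
clock: 10.48
eef_pos: [0.4472, 0.3504, 0.1047]
tcp_rot: [[-0.005, 1.0, -0.006], [1.0, 0.005, -0.001], [-0.001, -0.006, -1.0]]
contact_force: [-1.3, -1.6, -0.9]
opening: 0.653
```

Call:
{"method": "send_rows", "body": {
  "deltas": [
    [[0,0,0,0,0,0,-0.3],[0,0,0,0,0,0,-0.3]]
  ]
}}

```text
clock: 10.65
eef_pos: [0.4512, 0.3471, 0.1089]
tcp_rot: [[0.001, 1.0, -0.001], [1.0, -0.001, -0.001], [-0.001, -0.001, -1.0]]
contact_force: [0.6, 0.5, -0.2]
opening: 0.646
```

```bash
python3 - <<'E'
from h import *
i=bot.camera_info('wrist'); p,d=bot.capture('wrist'); cv2.imwrite('pics/w11.png',p)
s=bot.read_state(); e=s['eef_pos']; print(s['clock'],e,s['opening'],s['joint_pos'])
print(proj(i,[[.451,.3475,.056]]))
C=cloud(i,d); m=(np.hypot(C[...,0]-.451,C[...,1]-.3475)<.02)&(C[...,2]>.051)&(C[...,2]<.06)
print(m.sum(),cv2.minEnclosingCircle(C[m][:,:2].astype(np.float32)))
E
```

```text
10.7 [0.45173445 0.34690406 0.10948343] 0.6529013219515308 [-0.23128246  0.44171321 -0.67203583  1.901027    0.34250333  0.91574035
 -1.07097786]
[[254.44196978 207.74791996]]
850 ((0.4503840208053589, 0.34779858589172363), 0.012210732325911522)
```

View pics/w11.png

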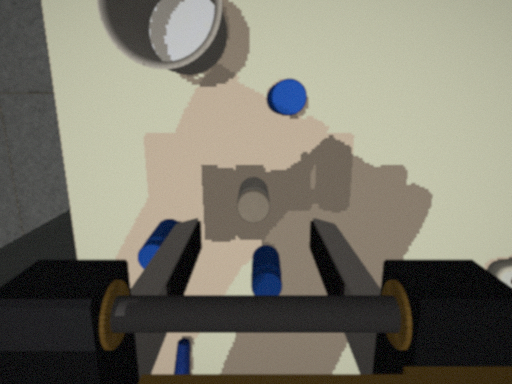

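The white vial is centred between the fingers at about (254,200), and the blue ones are clear of the fingers. I'll descend and grip.

Call:
{"method": "send_rows", "body": {
  "deltas": [
    [[0,0,0,-0.7,0.8,-25,-0.3],[0,0,0,-0.7,0.8,-50,-0.3],[0,0,0,-0.7,0.8,-70,-0.3],[0,0,0,-0.7,0.8,-80.5,-0.3],[0,0,0,-0.7,0.8,-80.5,-0.3],[0,0,0,-0.7,0.8,-80.5,0.8],[0,0,0,-0.7,0.8,-80.5,0.8],[0,0,0,-0.7,0.8,-80.5,0.8],[0,0,0,-0.7,0.8,-80.5,0.8],[0,0,0,-0.7,0.8,-80.5,0.8]]
  ],
  "squeeze": 15
}}

```text
clock: 11.53
eef_pos: [0.451, 0.3489, 0.0297]
tcp_rot: [[0.001, 1.0, 0.001], [1.0, -0.001, 0.001], [0.001, 0.001, -1.0]]
contact_force: [-1.0, 0.4, 1.2]
opening: 0.332
```

Call:
{"method": "send_rows", "body": {
  "deltas": [
    [[0,0,0,0,0,0,0.8],[0,0,0,0,0,0,0.8],[0,0,0,0,0,0,0.8]]
  ]
}}

```text
clock: 11.78
eef_pos: [0.4508, 0.3489, 0.0293]
tcp_rot: [[0.001, 1.0, 0.0], [1.0, -0.001, 0.0], [0.0, 0.0, -1.0]]
contact_force: [0.3, -0.5, 5.4]
opening: 0.252
```

Call:
{"method": "send_rows", "body": {
  "deltas": [
    [[0,0,0,0,0,40,0.8],[0,0,0,0,0,80,0.8],[0,0,0,0,0,100,0.8],[0,0,0,0,0,100,0.8],[0,0,0,0,0,100,0.8]]
  ]
}}

```text
clock: 12.2
eef_pos: [0.4512, 0.3489, 0.1301]
tcp_rot: [[0.001, 1.0, 0.002], [1.0, -0.001, 0.001], [0.001, 0.002, -1.0]]
contact_force: [-0.1, 1.2, -1.0]
opening: 0.25
```

```bash
python3 - <<'E'
from h import *
i=bot.camera_info('wrist'); p,d=bot.capture('wrist'); cv2.imwrite('pics/w12.png',p); np.savez('w12.npz',d=d,**i)
s=bot.read_state(); e=s['eef_pos']; print(s['clock'],e,s['opening'],s['contact_force'],np.abs(s['qvel']).max())
cv2.imwrite('pics/w12x.png',cv2.resize(p[150:300,180:340],None,fx=4,fy=4,interpolation=cv2.INTER_CUBIC))
for y in (-.003,0,.003): print(y,proj(i,[e+[0,y,.056-.029]]))
E
```

```text
12.25 [0.45065709 0.34840536 0.12885595] 0.25263904931941145 [-0.22941518  0.44407251 -0.02890049] 0.024932225254873795
-0.003 [[253.29527694 262.21145428]]
0 [[253.27644307 256.58591451]]
0.003 [[253.25744404 250.91104471]]
```

View pics/w12x.png

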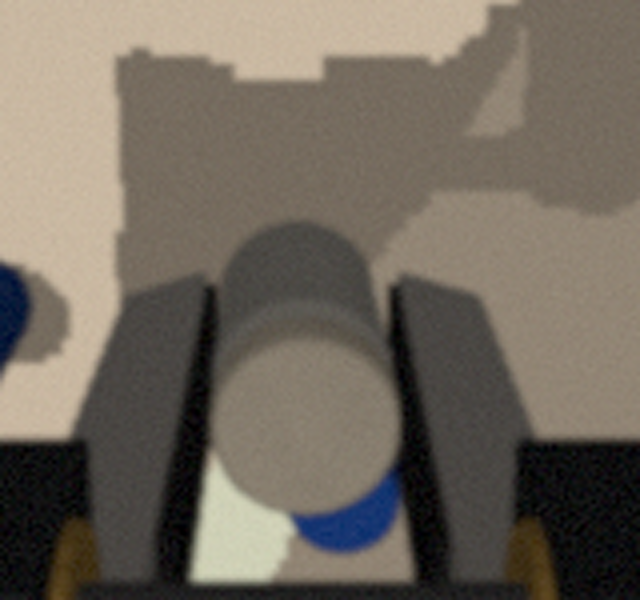

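Call:
{"method": "send_rows", "body": {
  "deltas": [
    [[0,0,0,10,-37,5,0.8],[0,0,0,20,-75,5,0.8],[0,0,0,30,-113,5,0.8],[0,0,0,40,-150,5,0.8],[0,0,0,50,-188,5,0.8],[0,0,0,60,-226,5,0.8],[0,0,0,70,-264,5,0.8],[0,0,0,80,-302,5,0.8],[0,0,0,90,-340,5,0.8],[0,0,0,97,-366,5,0.8]]
  ]
}}

```text
clock: 13.08
eef_pos: [0.5471, -0.0214, 0.1324]
tcp_rot: [[0.004, 1.0, -0.002], [1.0, -0.004, -0.001], [-0.001, -0.002, -1.0]]
contact_force: [0.6, -0.6, 0.2]
opening: 0.253
```

Call:
{"method": "send_rows", "body": {
  "deltas": [
    [[0,0,0,3.5,-12.5,0,0.8],[0,0,0,3.5,-12.5,-20,0.8],[0,0,0,3.5,-12.5,-40,0.8],[0,0,0,3.5,-12.5,-52,0.8],[0,0,0,3.5,-12.5,-52,0.8],[0,0,0,3.5,-12.5,-52,0.8]]
  ]
}}

```text
clock: 13.58
eef_pos: [0.5505, -0.0289, 0.0813]
tcp_rot: [[-0.0, 1.0, -0.002], [1.0, 0.0, 0.001], [0.001, -0.002, -1.0]]
contact_force: [0.3, -0.1, 1.2]
opening: 0.253
```

```bash
python3 - <<'E'
from h import *
i=bot.camera_info('wrist'); p,d=bot.capture('wrist'); cv2.imwrite('pics/w13.png',p); np.savez('w13.npz',d=d,**i)
s=bot.read_state(); e=s['eef_pos']; print(s['clock'],e,s['opening'],s['contact_force'],np.abs(s['qvel']).max())
cv2.imwrite('pics/w13x.png',cv2.resize(p[100:300,120:370],None,fx=3,fy=3,interpolation=cv2.INTER_CUBIC))
E
```

```text
13.6333 [ 0.5510953  -0.02901611  0.08214619] 0.25038344070290974 [-0.02304359 -0.05721007  0.06623841] 0.017849186399080324
```

View pics/w13x.png

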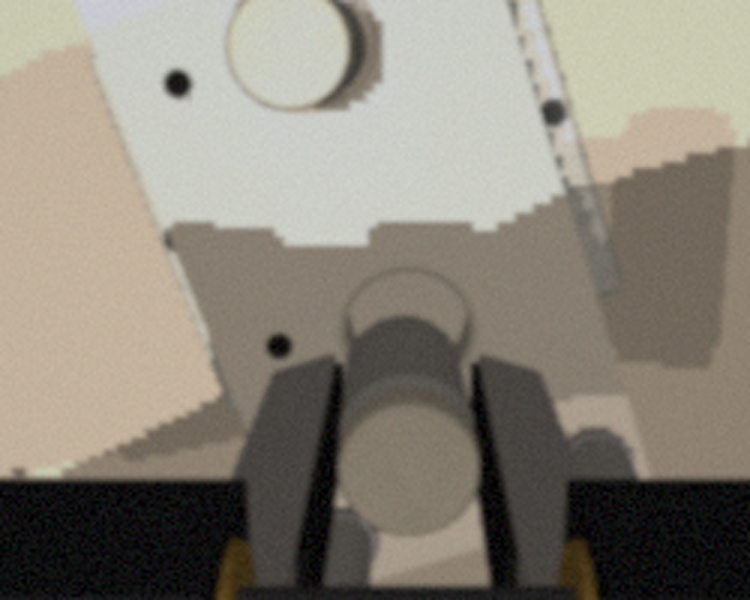

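Call:
{"method": "send_rows", "body": {
  "deltas": [
    [[0,0,0,0,-0.8,-8,0.8],[0,0,0,0,-0.8,-15,0.8],[0,0,0,0,-0.8,-20,0.8],[0,0,0,0,-0.8,-25,0.8],[0,0,0,0,-0.8,-30,0.8],[0,0,0,0,-0.8,-33,0.8],[0,0,0,0,-0.8,-33,0.8]]
  ]
}}

```text
clock: 14.22
eef_pos: [0.5507, -0.0306, 0.0482]
tcp_rot: [[0.001, 1.0, -0.001], [1.0, -0.001, 0.0], [0.0, -0.001, -1.0]]
contact_force: [-0.2, 0.5, -0.0]
opening: 0.249
```

```bash
python3 - <<'E'
from h import *
i=bot.camera_info('wrist'); p,d=bot.capture('wrist')
s=bot.read_state(); e=s['eef_pos']; print(s['clock'],e,s['opening'],s['contact_force'],s['ft_torque'])
cv2.imwrite('pics/w14x.png',cv2.resize(p[100:300,120:370],None,fx=3,fy=3,interpolation=cv2.INTER_CUBIC))
E
```

```text
14.2667 [ 0.55093562 -0.03055579  0.04867499] 0.25029106816293945 [0.46948178 0.14598875 0.1268744 ] [-0.02065328 -0.09328054  0.02502244]
```

View pics/w14x.png

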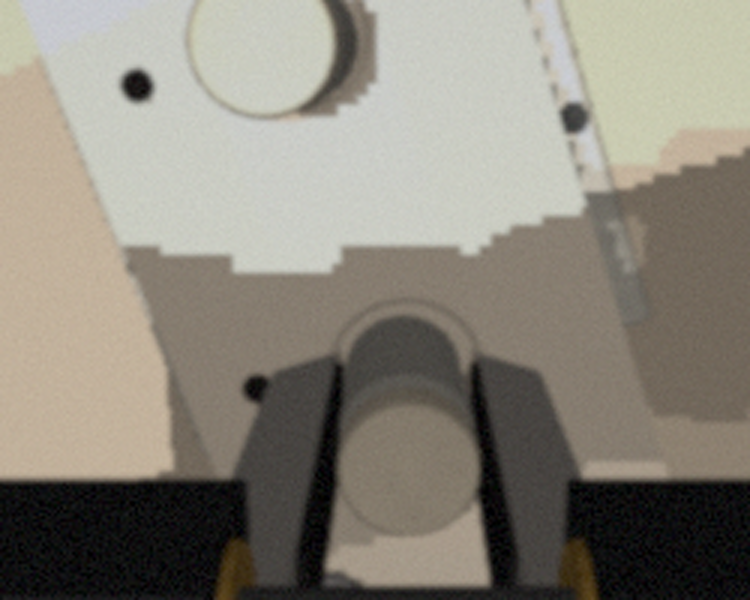

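It is inside the second pocket with clearance all round. I'll seat it and release.

Call:
{"method": "send_rows", "body": {
  "deltas": [
    [[0,0,0,0,0,-5,0.8],[0,0,0,0,0,-9,0.8],[0,0,0,0,0,-9.5,0.8],[0,0,0,0,0,-9.5,0.8],[0,0,0,0,0,-9.5,-0.3],[0,0,0,0,0,-9.5,-0.3],[0,0,0,0,0,-9.5,-0.3],[0,0,0,0,0,-9.5,-0.3],[0,0,0,0,0,20,-0.3],[0,0,0,0,0,60,-0.3]]
  ]
}}

```text
clock: 15.1
eef_pos: [0.5489, -0.0304, 0.1071]
tcp_rot: [[0.001, 1.0, -0.006], [1.0, -0.001, 0.001], [0.001, -0.006, -1.0]]
contact_force: [-0.0, -1.0, 0.4]
opening: 0.634
```

Call:
{"method": "send_rows", "body": {
  "deltas": [
    [[0,0,0,0,-20,35,-0.3],[0,0,0,0,-40,70,-0.3],[0,0,0,0,-70,90,-0.3],[0,0,0,0,-70,90,-0.3],[0,0,0,0,-70,90,-0.3]]
  ]
}}

```text
clock: 15.52
eef_pos: [0.5515, -0.1025, 0.2]
tcp_rot: [[0.004, 1.0, 0.002], [1.0, -0.004, -0.001], [-0.001, 0.002, -1.0]]
contact_force: [-0.3, 0.8, -0.4]
opening: 0.653
```

```bash
python3 - <<'E'
from h import *
i=bot.camera_info('wrist'); p,d=bot.capture('wrist'); cv2.imwrite('pics/w15.png',p); np.savez('w15.npz',d=d,**i)
s=bot.read_state(); e=s['eef_pos']; print(s['clock'],e,s['tcp_rot'],s['opening'],s['contact_force'])
C=cloud(i,d)
for x,y in((.528,.0378),(.551,-.030)):
    m=(np.hypot(C[...,0]-x,C[...,1]-y)<.02)&(C[...,2]>.058)
    print(m.sum(),np.median(C[m],0),cv2.minEnclosingCircle(C[m][:,:2].astype(np.float32)))
cv2.imwrite('pics/w15x.png',cv2.resize(p[0:240,100:420],None,fx=2.5,fy=2.5,interpolation=cv2.INTER_CUBIC))
E
```

```text
15.5667 [ 0.55095816 -0.10092786  0.19892693] [[ 2.31410218e-03  9.99997269e-01  3.27002765e-04]
 [ 9.99997308e-01 -2.31404698e-03 -1.69082115e-04]
 [-1.68324954e-04  3.27393158e-04 -9.99999932e-01]] 0.6490635057941085 [ 0.20061295  1.18690659 -0.51008208]
704 [0.52894431 0.03634279 0.0648558 ] ((0.5290049910545349, 0.03684819117188454), 0.01202249526977539)
1349 [ 0.55204454 -0.03101301  0.37890591] ((0.5513315200805664, -0.031569868326187134), 0.011815168894827366)
```

View pics/w15x.png

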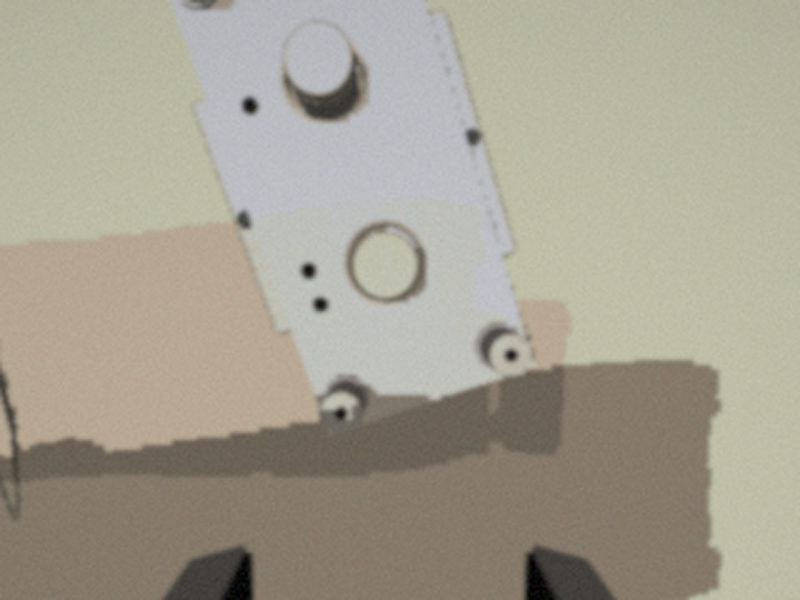

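```bash
python3 - <<'E'
from h import *
f=np.load('w15.npz'); i={k:f[k] for k in f.files}; C=cloud(i,f['d'])
m=(np.hypot(C[...,0]-.551,C[...,1]+.030)<.02)&(C[...,2]>.045)&(C[...,2]<.1)
print(m.sum(),np.median(C[m],0),cv2.minEnclosingCircle(C[m][:,:2].astype(np.float32)))
v,u=np.nonzero(m); print(u.min(),u.max(),v.min(),v.max())
E
```

```text
555 [ 0.55133737 -0.03156418  0.06499619] ((0.5511628985404968, -0.031883448362350464), 0.012188661843538284)
241 267 93 119
```

Both vials are home, with tops at about 65 mm. The cover is next: grip point (0.4768, −0.340), yaw −13.8°.

Call:
{"method": "send_rows", "body": {
  "deltas": [
    [[0,0,-0.04,-12,-38,0,-0.3],[0,0,-0.08,-24,-76,0,-0.3],[0,0,-0.12,-36,-114,-10,-0.3],[0,0,-0.16,-48,-150,-30,-0.3],[0,0,-0.2,-60,-186,-50,-0.3],[0,0,-0.239,-74,-215,-70,-0.3],[0,0,-0.239,-74,-239,-90,-0.3],[0,0,-0.239,-74,-239,-100,-0.3],[0,0,-0.239,-74,-239,-100,-0.3],[0,0,-0.239,-74,-239,-100,-0.3]]
  ]
}}

```text
clock: 16.4
eef_pos: [0.4773, -0.3374, 0.098]
tcp_rot: [[0.236, 0.972, -0.002], [0.972, -0.236, 0.002], [0.002, -0.002, -1.0]]
contact_force: [0.1, 0.2, 0.4]
opening: 0.649
```

```bash
python3 - <<'E'
from h import *
i=bot.camera_info('wrist'); p,d=bot.capture('wrist'); cv2.imwrite('pics/w16.png',p); np.savez('w16.npz',d=d,**i)
s=bot.read_state(); e=s['eef_pos']; print(s['clock'],e,np.degrees(np.arctan2(s['tcp_rot'][1,1],s['tcp_rot'][0,1])),s['opening'])
C=cloud(i,d); m=(C[...,2]>.038)&(C[...,2]<.05)&(np.hypot(C[...,0]-.477,C[...,1]+.34)<.05)
print(m.sum(),cv2.minAreaRect(C[m][:,:2].astype(np.float32)),np.median(C[m],0))
E
```

```text
16.45 [ 0.47791287 -0.33759023  0.09891624] -13.606792638090544 0.6490318393548287
1481 ((0.47758135199546814, -0.3394893407821655), (0.05927245318889618, 0.013435715809464455), 76.05044555664062) [ 0.47776208 -0.33812905  0.04351217]
```

View pics/w16.png

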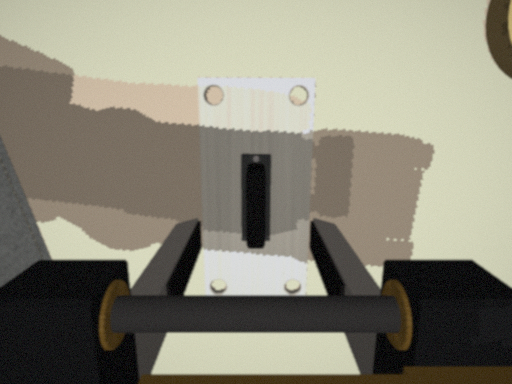

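Cover squarely below; its four holes are at (213,95), (299,95), (219,286) and (292,286).

```bash
python3 - <<'E'
from h import *
f=np.load('w16.npz'); i={k:f[k] for k in f.files}
D=[onz(i,u,v,.006)[:2] for u,v in((213.5,95),(299,95),(218.5,285.5),(292,285.5))]
S=[(-.033,.082),(.033,.082),(-.033,-.082),(.033,-.082)]
th,R,t,r=fit(S,D); print('yaw',np.degrees(th),'centre',t,'res',r)
E
```

```text
yaw -13.880406583660724 centre [ 0.47720021 -0.33932684] res [0.00079581 0.00053937 0.00059648 0.00097155]
```

Call:
{"method": "send_rows", "body": {
  "deltas": [
    [[0,0,-0.004,-0.7,-1.9,-25,-0.3],[0,0,-0.004,-0.7,-1.9,-50,-0.3],[0,0,-0.004,-0.7,-1.9,-70,-0.3],[0,0,-0.004,-0.7,-1.9,-80,-0.3],[0,0,-0.004,-0.7,-1.9,-84,-0.3],[0,0,-0.004,-0.7,-1.9,-84,-0.3],[0,0,-0.004,-0.7,-1.9,-84,1],[0,0,-0.004,-0.7,-1.9,-84,1],[0,0,-0.004,-0.7,-1.9,-84,1],[0,0,-0.004,-0.7,-1.9,-84,1]]
  ],
  "squeeze": 40
}}

```text
clock: 17.28
eef_pos: [0.4768, -0.3418, 0.0158]
tcp_rot: [[0.242, 0.97, 0.001], [0.97, -0.242, -0.001], [-0.0, 0.001, -1.0]]
contact_force: [-0.2, -0.2, 0.1]
opening: 0.405
```

Call:
{"method": "send_rows", "body": {
  "deltas": [
    [[0,0,0,0,0,0,1],[0,0,0,0,0,0,1],[0,0,0,0,0,0,1],[0,0,0,0,0,0,1],[0,0,0,0,0,0,1],[0,0,0,0,0,0,1]]
  ]
}}

```text
clock: 17.78
eef_pos: [0.4764, -0.3415, 0.015]
tcp_rot: [[0.242, 0.97, -0.0], [0.97, -0.242, 0.0], [0.0, -0.0, -1.0]]
contact_force: [-0.7, 1.2, 2.4]
opening: 0.146
```

Opening is 13.7 mm, so the handle is gripped. I'll lift and look.

Call:
{"method": "send_rows", "body": {
  "deltas": [
    [[0,0,0,0,0,15,1],[0,0,0,0,0,35,1],[0,0,0,0,0,60,1],[0,0,0,0,0,85,1],[0,0,0,0,0,110,1],[0,0,0,0,0,120,1],[0,0,0,0,0,120,1],[0,0,0,0,0,120,1]]
  ]
}}

```text
clock: 18.45
eef_pos: [0.4761, -0.3415, 0.1344]
tcp_rot: [[0.242, 0.97, -0.0], [0.97, -0.242, -0.0], [-0.0, -0.0, -1.0]]
contact_force: [-0.4, 0.3, -3.1]
opening: 0.147
```

```bash
python3 - <<'E'
from h import *
i=bot.camera_info('wrist'); p,d=bot.capture('wrist'); cv2.imwrite('pics/w17.png',p); np.savez('w17.npz',d=d,**i)
s=bot.read_state(); e=s['eef_pos']; print(s['clock'],e,s['tcp_rot'],s['opening'],s['contact_force'])
C=cloud(i,d); m=(C[...,2]>e[2]-.05)&(C[...,2]<e[2]+.005)
P=C[m]; P=P[(P[:,1]>-.40)]; 
A=np.c_[P[:,:2],np.ones(len(P))]; 
for _ in range(5):
    c=np.linalg.lstsq(A,P[:,2],rcond=None)[0]; r=P[:,2]-A@c; k=abs(r)<.004; A=A[k];P=P[k]
print(len(P),'slopes',c, 'z at tcp',c@[e[0],e[1],1]-e[2])
E
```

```text
18.5 [ 0.47573525 -0.34124502  0.13361712] [[ 2.41727427e-01  9.70343316e-01 -1.30395092e-03]
 [ 9.70344103e-01 -2.41726610e-01  7.53853999e-04]
 [ 4.16297553e-04 -1.44750828e-03 -9.99998866e-01]] 0.14674246091531076 [ 0.45614553  0.47389759 -2.22886715]
26911 slopes [-0.0022298  -0.00249356  0.12549892] z at tcp -0.008328082986250401
```

View pics/w17.png

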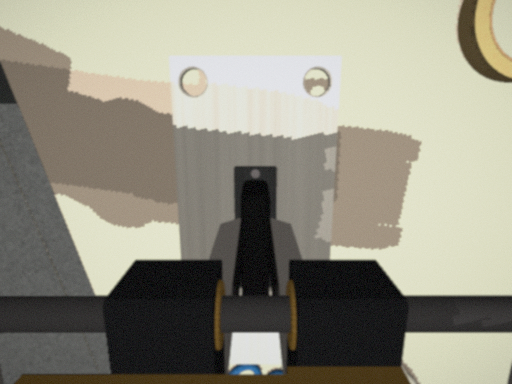

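```bash
cat > inhand.py <<'E'
from h import *
def inhand(i,e,R,pts,S=[(-.033,.082),(.033,.082)]):
    D=[onz(i,u,v,e[2]-.0083)[:2] for u,v in pts]
    th,Rm,t,r=fit(S,D); print('cover yaw',np.degrees(th),'tool yaw',np.degrees(np.arctan2(R[1,1],R[0,1])),'centre',t,'rel tcp',t-e[:2],'res',r, 'in cover frame',Rm.T@(t-e[:2]))
E
python3 - <<'E'
from inhand import *
f=np.load('w17.npz'); i={k:f[k] for k in f.files}
s=bot.read_state(); p=cv2.imread('pics/w17.png')
g=cv2.GaussianBlur(cv2.cvtColor(p,cv2.COLOR_BGR2GRAY),(3,3),0)
cv2.imwrite('pics/w17x.png',cv2.resize(p[50:110,160:350],None,fx=4,fy=4,interpolation=cv2.INTER_CUBIC))
inhand(i,np.array([ 0.47573525,-0.34124502,0.13361712]),s['tcp_rot'],[(193.5,82),(316.5,82)])
E
```

```text
cover yaw -14.019372900147063 tool yaw -13.988483677111391 centre [ 0.47652394 -0.34006788] rel tcp [0.00078869 0.00117714] res [0.00040973 0.00040973] in cover frame [0.00048004 0.00133314]
```

View pics/w17x.png

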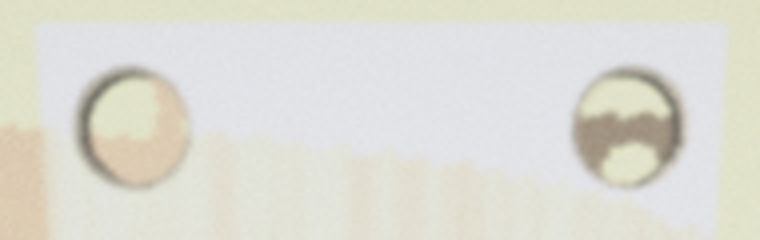

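The cover is level in hand. I'll carry it to the holder with a turn of +32.7°.

Call:
{"method": "send_rows", "body": {
  "deltas": [
    [[0,0,0.04,4,20,0,1],[0,0,0.1,10,55,0,1],[0,0,0.16,17,90,0,1],[0,0,0.22,24,125,0,1],[0,0,0.28,31,160,0,1],[0,0,0.34,38,195,0,1],[0,0,0.4,45,230,0,1],[0,0,0.46,51,265,0,1],[0,0,0.52,57,300,0,1],[0,0,0.55,62,325,0,1]]
  ]
}}

```text
clock: 19.33
eef_pos: [0.5375, -0.0128, 0.1336]
tcp_rot: [[-0.307, 0.952, -0.002], [0.952, 0.307, 0.001], [0.002, -0.001, -1.0]]
contact_force: [1.1, -0.7, -2.0]
opening: 0.145
```

Call:
{"method": "send_rows", "body": {
  "deltas": [
    [[0,0,0.015,2,12,0,1],[0,0,0.021,2,18.5,0,1],[0,0,0.021,2,18.5,0,1],[0,0,0.021,2,18.5,0,1],[0,0,0.021,2,18.5,0,1]]
  ]
}}

```text
clock: 19.75
eef_pos: [0.54, 0.0003, 0.1345]
tcp_rot: [[-0.319, 0.948, -0.001], [0.948, 0.319, -0.001], [-0.0, -0.001, -1.0]]
contact_force: [0.6, -0.3, -1.7]
opening: 0.148
```

```bash
python3 - <<'E'
from h import *
i=bot.camera_info('wrist'); p,d=bot.capture('wrist'); cv2.imwrite('pics/w18.png',p); np.savez('w18.npz',d=d,**i)
s=bot.read_state(); e=s['eef_pos']; R=s['tcp_rot'];print(s['clock'],e,np.degrees(np.arctan2(R[1,1],R[0,1])),R[:,2],s['opening'],s['contact_force'])
cv2.imwrite('pics/w18x.png',cv2.resize(p[50:250,120:390],None,fx=2.9,fy=2.9,interpolation=cv2.INTER_CUBIC))
E
```

```text
19.8 [5.40144248e-01 2.95655642e-04 1.34698650e-01] 18.58798156745513 [-5.40988934e-04 -5.27033932e-04 -9.99999715e-01] 0.14615958251522887 [ 0.11219052 -0.0095594  -1.86558233]
```

View pics/w18x.png

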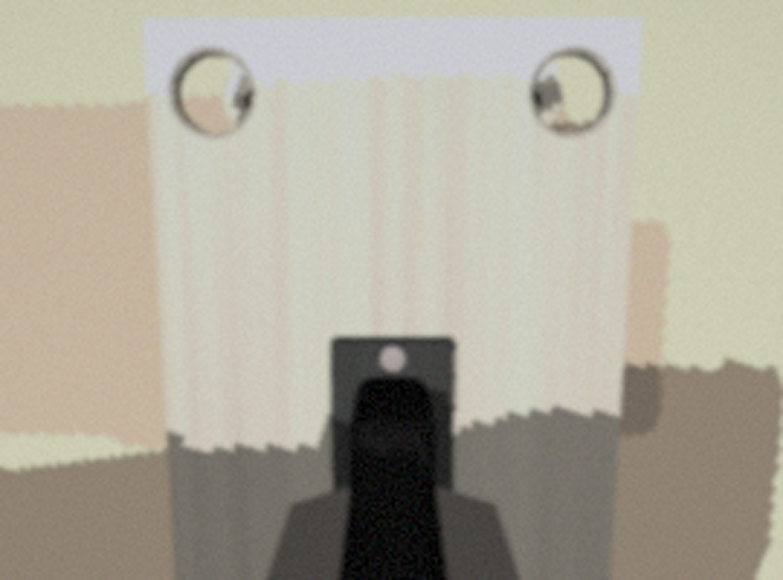

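Posts are seen symmetrically through both far holes. I'll lower to about 12 mm above the posts with the small correction.

Call:
{"method": "send_rows", "body": {
  "deltas": [
    [[0,0,0.002,-0.4,2.2,-6,1],[0,0,0.002,-0.4,2.2,-14,1],[0,0,0.002,-0.4,2.2,-22,1],[0,0,0.002,-0.4,2.2,-30,1],[0,0,0.002,-0.4,2.2,-36,1],[0,0,0.002,-0.4,2.2,-40,1],[0,0,0.002,-0.4,2.2,-40,1],[0,0,0.002,-0.4,2.2,-40,1]]
  ]
}}

```text
clock: 20.47
eef_pos: [0.5399, 0.0043, 0.0948]
tcp_rot: [[-0.323, 0.946, -0.001], [0.946, 0.323, 0.0], [0.0, -0.0, -1.0]]
contact_force: [0.0, 0.6, -1.3]
opening: 0.148
```

```bash
python3 - <<'E'
from h import *
i=bot.camera_info('wrist'); p,d=bot.capture('wrist'); cv2.imwrite('pics/w19.png',p); np.savez('w19.npz',d=d,**i)
s=bot.read_state(); e=s['eef_pos']; R=s['tcp_rot'];print(s['clock'],e,np.degrees(np.arctan2(R[1,1],R[0,1])),R[:,2],s['opening'],s['contact_force'])
cv2.imwrite('pics/w19x.png',cv2.resize(p[50:120,150:360],None,fx=3.8,fy=3.8,interpolation=cv2.INTER_CUBIC))
print(proj(i,[[.4820,.0711,.068],[.5444,.0918,.068]]))
p,_=bot.capture('side'); cv2.imwrite('pics/side1.png',p);cv2.imwrite('pics/side1x.png',cv2.resize(p[150:260,190:310],None,fx=5,fy=5,interpolation=cv2.INTER_CUBIC))
p,_=bot.capture('scene'); cv2.imwrite('pics/scene1x.png',cv2.resize(p[150:250,200:320],None,fx=5,fy=5,interpolation=cv2.INTER_CUBIC))
E
```

```text
20.5167 [0.54011785 0.00431124 0.09506986] 18.855784032444316 [ 2.92826931e-05  9.20652242e-05 -9.99999995e-01] 0.14854030709707877 [ 0.4215717  -0.33699115 -1.66627252]
[[196.7132779   86.51513068]
 [309.67365575  87.50339109]]
```

View pics/w19x.png

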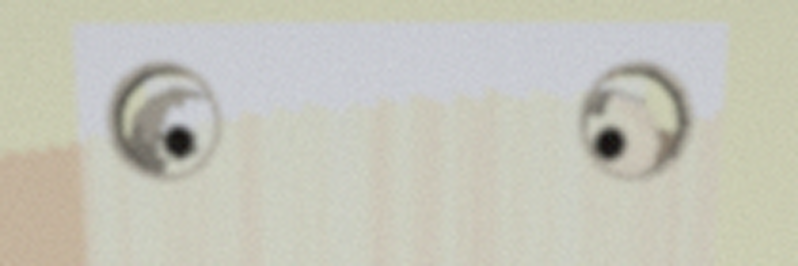

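View pics/side1x.png

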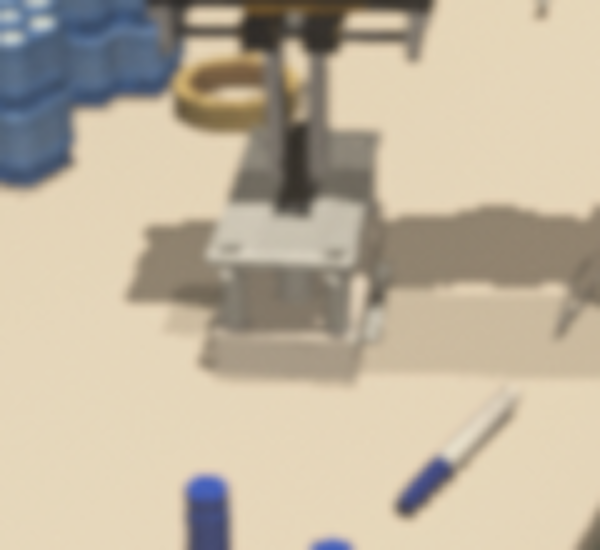

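View pics/scene1x.png

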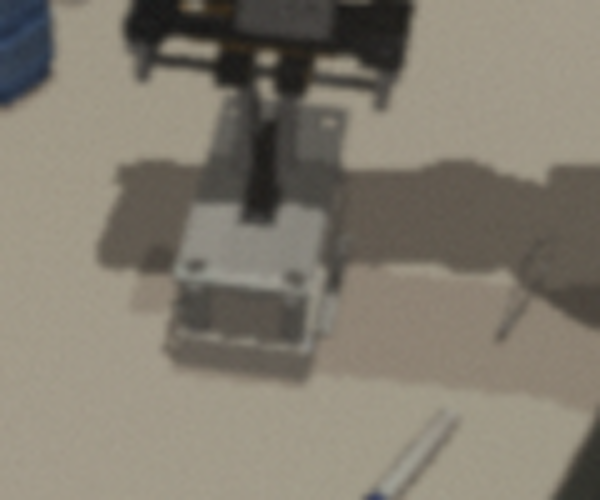

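```bash
python3 - <<'E'
from h import *
f=np.load('w19.npz'); i={k:f[k] for k in f.files}
px=lambda u,v:((u+.5)/3.8-.5+150,(v+.5)/3.8-.5+50)
ez=bot.read_state()['eef_pos'][2]
H=[onz(i,*px(u,v),ez-.0083)[:2] for u,v in((164,121),(635,121))]
T=[onz(i,*px(u,v),.068)[:2] for u,v in((179,141),(609,143))]
print(H,T); S=[(-.033,.082),(.033,.082)]
for D in(H,T):
    th,R,t,r=fit(S,D); print(np.degrees(th),t,r)
E
```

```text
[array([0.4826527 , 0.07293355]), array([0.54438033, 0.09398482])] [array([0.48204799, 0.07098584]), array([0.54447356, 0.09196661])]
18.831158626991517 [0.53998451 0.00584833] [0.00039074 0.00039074]
18.57711547277242 [0.5393844  0.00374877] [7.1499456e-05 7.1499456e-05]
```

Call:
{"method": "send_rows", "body": {
  "deltas": [
    [[0,0,-0.003,-0.5,-2,-0.5,1],[0,0,-0.003,-0.5,-2,-0.5,1],[0,0,-0.003,-0.5,-2,-0.5,1],[0,0,-0.003,-0.5,-2,-0.5,1],[0,0,-0.003,-0.5,-2,-0.5,1],[0,0,-0.003,-0.5,-2,-0.5,1]]
  ]
}}

```text
clock: 21.12
eef_pos: [0.5395, 0.0022, 0.0945]
tcp_rot: [[-0.32, 0.947, -0.0], [0.947, 0.32, 0.0], [0.0, 0.0, -1.0]]
contact_force: [-0.1, 0.3, -2.0]
opening: 0.147
```

```bash
python3 - <<'E'
from h import *
i=bot.camera_info('wrist'); p,d=bot.capture('wrist'); cv2.imwrite('pics/w20.png',p); np.savez('w20.npz',d=d,**i)
s=bot.read_state(); e=s['eef_pos']; R=s['tcp_rot'];print(s['clock'],e,np.degrees(np.arctan2(R[1,1],R[0,1])),R[:,2],s['opening'],s['contact_force'],np.abs(s['qvel']).max())
cv2.imwrite('pics/w20x.png',cv2.resize(p[50:120,150:360],None,fx=3.8,fy=3.8,interpolation=cv2.INTER_CUBIC))
C=cloud(i,d); m=(C[...,2]>e[2]-.02)&(C[...,2]<e[2]-.003)&(C[...,1]>.05); P=C[m]
A=np.c_[P[:,:2],np.ones(len(P))]; c=np.linalg.lstsq(A,P[:,2],rcond=None)[0]; print('plate slopes',c[:2],'top z',P[:,2].mean())
def cen(roi,thr):
    pass
E
```

```text
21.1667 [0.53950627 0.00220052 0.09448266] 18.67232150953171 [-2.56537846e-05  1.82419940e-05 -1.00000000e+00] 0.14380505528886212 [ 0.03858147 -0.02756902 -1.41601949] 0.0022193290556453424
plate slopes [-0.00105819 -0.00213232] top z 0.08519575029934687
```

View pics/w20x.png

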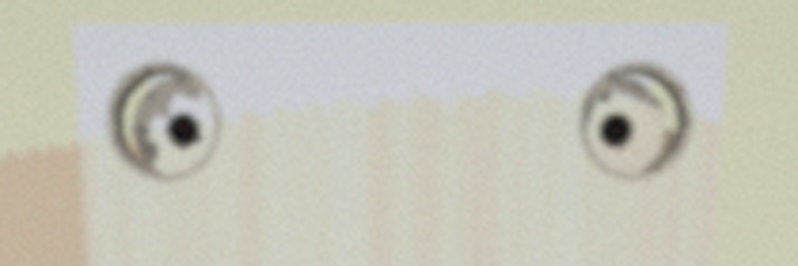

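View pics/w20.png

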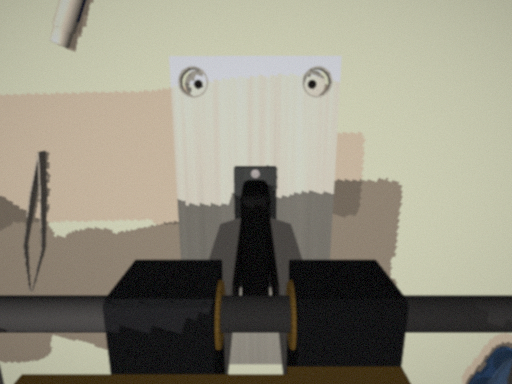

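```bash
python3 - <<'E'
from h import *
f=np.load('w20.npz'); i={k:f[k] for k in f.files}
px=lambda u,v:((u+.5)/3.8-.5+150,(v+.5)/3.8-.5+50)
H=[onz(i,*px(u,v),.0860)[:2] for u,v in((164,121),(635,121))]
T=[onz(i,*px(u,v),.068)[:2] for u,v in((183,129.5),(615.5,130))]
S=[(-.033,.082),(.033,.082)]
for D in(H,T):
    th,R,t,r=fit(S,D); print(np.degrees(th),t,r)
s=bot.read_state(); print(s['clock'],s['qvel'].round(4),s['opening'],bot.job_done())
E
```

```text
18.651741047580725 [0.53956328 0.00379617] [0.00026099 0.00026099]
18.588788634868134 [0.539433   0.00367424] [9.98918837e-07 9.98918837e-07]
the job is handed in; nothing more can be done
21.1667 [ 0.0009  0.0022  0.0002  0.0009 -0.0007 -0.0006 -0.0001] 0.14380505528886212 None
```

I finished the task and handed it in at about 21 s, with the cover still held over the holder. The system gives no verdict, so everything below is from my own checks.

**Vials:** I loaded the two white-capped vials, the one-dot pocket first and then the two-dot pocket. After each release the wrist depth showed its cap top at about 65 mm (66 mm expected), within about 2 mm of the pocket's axis. No noticeable contact force showed on insertion. I did not re-check them once the cover was over them, since the wrist camera could no longer see them.

**Cover:** I gripped it by its handle at 40 N and turned it 32.7° to match the holder.
- **Alignment:** the last wrist picture shows both far threads whole through their holes. The fitted centres of the cover and the threads differ by about 0.2 mm and 0.1°.
- **Height and level:** the underside is about 80 mm above the bench, roughly 12 mm above the posts. The plate is level within about 0.003 rad and the arm was still.
- **Contact:** the wrist reads only about the weight of the plate.
- **Near holes:** the gripper hid the two near holes, so their alignment comes from the plate's known size.

**Disagreements:** while lowering the cover, one settling overshoot put it 2 mm off, which I measured and corrected. Wrist-camera and arm positions disagreed by 1 to 2 mm at times, about the stated calibration accuracy.

**Other items:** I saw no contact with the blue vials or the other bench items, but did not measure their positions again at the end.

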